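# Bridge the jig and half-turn its bayonet cap

## Robot

A 7-joint arm with a two-finger parallel gripper is mounted at the origin on a cart in front of the work surface, level with it; the furniture and walls round the work are solid. World frame = base frame: x ahead of the robot, y to its left, z up, the work surface at z = 0. Lengths are in m, angles in rad, forces in N, time in s.
With the tool pointing down it reaches from about 0.425 to 0.925 m from the base axis. Payload 6.8 kg.
Tool frame: the origin (TCP) lies midway between the tips of the shut fingers; the grasp point (between the pads) lies 19 mm behind it; z points along the fingers, y is the line along which they close (so a half turn about z gives the same grasp; the last joint's range is limited). The gripper opens to 85 mm and grips with 20 to 120 N. Pads are 22 mm wide; open, the fingers measure 114 mm over their backs; the gripper's body (76 mm by 85 mm) begins 54 mm behind the grasp point. The pads swing forward as they close: fully open they stand 13 mm farther back than shut.
Start: joints at [1.06, 0.477, 0.022, 1.555, -0.011, 1.109, -0.083], TCP at [0.265, -0.621, 0.231] pointing down, gripper open.
Joint ranges: [-2.96, 2.96], [-0.34, 2.1], [-1.41, 1.46], [0.24, 2.44], [-1.37, 4.51], [0.17, 1.92], [-2.96, 2.96]. Speed limits (rad/s): [2.39, 2.39, 3.14, 3.14, 3.14, 3.14, 3.14].

## Interface

Orientations are given as a rotation vector (axis times angle).
In Python, from bench import r gives the robot as it stands. The module is installed in compiled form; this text tells all that it offers.
- The arm moves only by the tool apply_moves, never from a script. Its argument "rows" is a list of rows, each a list of 6 numbers: the shift along the tool's x, y, z scaled (see below), then the turn, a rotation vector about the tool's x, y, z scaled (see below). A call has 1 to 5 rows; each row is the pose to reach, as a shift and turn from the pose commanded when the call began, along the tool's axes at that moment; what a row does not reach only later rows make up. The controller multiplies each number of a shift by 0.25 m and each number of a turn by 90 degrees. A row lasts 1/8 s, in which the tool goes at most 62.5 mm and 10.7 degrees, less where a joint would pass 70% of its speed; a pose out of reach is approached as far as the arm can. A call with a number of a shift or a turn outside -1 to 1 is refused whole. A call with a gripper value outside its range is refused whole. "claw" is the opening, from 0 (shut) to 1 (fully open), set as the call begins (left out, the last holds). The fingers move at their own pace and stop on an object; "newtons" is the grip in N (left out, the last holds). Time passes only in rows, so rows that repeat a pose let the fingers close. It gives the time, the measured TCP pose, the force, the opening and the grip force at its end, in the units of the state.
- r.get_obs(): the state, without advancing time (a new reading comes with each control period).
- r.grab_frame(name): name is "scene" or "top" or "wrist"; returns a dict with "pixels" (480x640x3 uint8, red, green, blue), "intrinsics" (3x3 intrinsics, pixels), "dist" ([k1, k2, p1, p2, k3] as OpenCV has them; the pictures are not rectified), "eye" and "attitude" of the camera in the world. Camera axes: x right, y up, looking along -z (the intrinsics and any distortion apply to the point x, -y, -z); pixel columns grow to the right and rows downward; lengths in m; the calibration is good to about 2 mm. A picture is of the moment at which its call begins. There is no depth.
- r.hand_in(): hands the job in; it is judged then, once.
Trained networks look in a picture, given as the dict that the camera call returned (one of the last four; its "shot" number tells which), for a name from the list of things; names that differ only in an ending like _2 or _b are one class to them, and where a whole thing is asked for, a point or a joint stands for the part that bears it (a point fixed in the world has none). Each returns a list of dicts, best first, with "conf" (0 to 1); they miss things now and then, are a little off and sometimes report something else, mostly with a low value. They report only what shows in the picture. A call takes as long as a camera call. They do not tell look-alikes from the thing itself.
- r.search_frame(picture, thing): "rect" ([left, top, width, height] in pixels, round what is visible of it).
- r.outline_of(picture, thing): "pixels" (480x640 bool, what is visible of it) and "rect" ([left, top, width, height] in pixels, round what is visible of it).
- r.landmark_of(picture, thing): "point" ([column, row] in pixels: a listed point, or the origin of a listed thing).
The state is a dict: "clock": time; "joints": joint angles; "qvel": joint speeds; "tau": joint torques, N m; "tcp_pos": TCP position; "orientation": TCP orientation; "contact_force": force on the tool from outside, world axes, zero at the start; "moment": the same for the moment, N m; "grip_width": finger opening in m; "gripper_force": force on a finger pad.
Only numpy, scipy, OpenCV 4.12 (cv2) and the standard library are available. Lean on these libraries where they do the work, as an engineer would, in place of code of your own. Each camera call takes 0.05 s, during which the arm holds its last target. There are 200 camera calls.

## Task

Lay the slotted steel bar across the jig's two wooden supports, between their ears, with its slot centred over the socket, and let go of it. Then take the bayonet cap out of its stand, put it down through the bar's slot into the socket until its black flange rests on the bar, and twist it clockwise (seen from above) halfway to its lock: its red wing, which goes in along the bar, ends about 45 degrees across it, and the cap must not be turned on to its locked position. The catch is sprung and would turn the cap back, so finish holding the cap there, still gripped and still, so that I can check the bar before it is locked; leave the tape measure, sanding block, try square and pencil alone.

Things in the scene. Friction and masses are not known exactly. Their poses are not given: they have to be found in the camera images.
- jig: Fixed jig: plywood board 110 (its x) x 260 (y) x 14 mm; origin under its centre, on the worktop, on the socket's axis; z up. Dark wooden supports at y = +-105 mm, 20 mm in y, flat tops at z = 46 mm; each has ears rising 14 mm more that leave a notch for the bar, x = -30 to +30 mm. Nothing stops the bar along y. Two offcuts fixed on the board, tops at z = 44 mm. Yaw within 0.25 rad.
- socket (a point): On the axis of the jig's aluminium socket (56 x 56 mm), at the top of its lip, 42 mm above the worktop; axes as the jig's. The lip is 6 mm thick and has a slot along the jig's y, 14 mm wide and 39 mm long, with a square hole 23 mm wide in its middle. Under it is the brass catch plate with a groove like the slot, its floor 24 mm above the worktop.
- catch (a joint): Turn of the catch plate in the socket, rad: 0 at rest, groove under the slot; grows as the cap turns it clockwise seen from above; 1.4 = hard stop, locked. A spring turns it back to 0, with 0.03 N m at 0 and about 0.08 N m at 0.8. The lugs have play in the groove: the cap turns about 0.2 rad before the plate follows, and stays ahead of it by that much.
- bar_center (a point): Centre of the slotted steel bar, 52 (x) x 250 (y) x 14 (z) mm, about 0.3 kg, loose, flat on the worktop at the start. A slot 34 mm (x) x 52 mm (y) goes through its middle. Grip it across its 52 mm width at the middle. Both ends are alike. On the supports, its centre is 53 mm and its top 60 mm above the worktop.
- cap_grip (a point): Centre of the red wing of the bayonet cap (about 0.12 kg): 18 (x) x 52 (y) x 30 (z) mm, to be gripped across the 18 mm. Below it a black round flange, 68 mm across, 6 mm thick, top 15 mm and underside 21 mm below this point. In its stand at the start, 71 mm above the worktop, wing in varying directions; seated on the laid bar, 81 mm. Half a turn gives the same cap.
- cap_lugs (a point): Centre of the cap's two lugs, 51.5 mm straight below the wing's centre: a steel cross bar 8 (x) x 32 (y) x 8 (z) mm under a hub 17 mm thick, lying along the cap's y like the wing. Its underside is 34.5 mm below the flange's underside. It must pass bar slot and socket slot, then turns under the socket's lip.
- stand: Fixed wooden cup, 50 mm high, 84 mm across at its foot, in which the cap hangs by its flange, hub and lugs free; origin under its centre. Lift the cap at least 45 mm to clear it. Mind the two fixed aluminium clamp bars that run along x above the worktop on either side of the work, at y = -0.18 and y = +0.47 m: 24 mm wide, from 130 to 190 mm above the worktop.
- tape_c (a point): Middle of the yellow tape measure, 36 x 99 x 66 mm, behind the work; leave alone.
- sander_c (a point): Middle of the cork sanding block, 63 x 119 x 36 mm; leave alone.
- square_c (a point): Middle of the try square, 118 x 186 x 19 mm, lying behind the jig; leave alone.
- pencil_c (a point): Middle of the flat red pencil, 14 x 174 x 10 mm, near the worktop's front edge; leave alone.
There are look-alikes about, which are no part of the job. What is shaped like the part that bears cap_grip but pink is not meant.

How it is judged:
On the way, in this order (a step that is already met when the one before it is completed fails the run):
1. the bar lies on both supports, centred over the socket, let go of (x of bar_center in the frame of jig between -0.008 and 0.008 m and y of bar_center in the frame of jig between -0.011 and 0.011 m and z of bar_center in the frame of jig between 0.048 and 0.0575 m and angle between the y axis of bar_center and the y axis of jig, either way round below 0.09 rad and angle between bar_center's own z axis and vertical below 0.05 rad and contact force between the fingers and bar below 0.3 N and linear speed of bar below 0.02 m/s), for 0.2 s.
2. the cap is in the socket through the bar's slot, its flange down on the bar, not yet turned (x of cap_grip in the frame of jig between -0.007 and 0.007 m and y of cap_grip in the frame of jig between -0.007 and 0.007 m and z of cap_grip in the frame of jig between 0.076 and 0.0845 m and angle between cap_grip's own z axis and vertical below 0.09 rad and angle between the y axis of cap_grip and the y axis of jig, either way round below 0.45 rad and value of joint catch below 0.25 rad), for 0.1 s.
At the end, for the whole second after the job is handed in: Bar flat on both supports (8 mm across, 11 mm along); cap upright, within 7 mm of the socket axis, flange resting on the bar (4 mm), wing 32 to 59 degrees across the bar with the catch turned along, short of locked; fingers grip the cap with over 2 N, and it is still (x of bar_center in the frame of jig between -0.008 and 0.008 m and y of bar_center in the frame of jig between -0.011 and 0.011 m and z of bar_center in the frame of jig between 0.048 and 0.0575 m and angle between the y axis of bar_center and the y axis of jig, either way round below 0.09 rad and angle between bar_center's own z axis and vertical below 0.05 rad and x of cap_grip in the frame of jig between -0.007 and 0.007 m and y of cap_grip in the frame of jig between -0.007 and 0.007 m and z of cap_grip in the frame of jig between 0.076 and 0.0845 m and angle between cap_grip's own z axis and vertical below 0.09 rad and angle between the y axis of cap_grip and the y axis of jig, either way round between 0.56 and 1.03 rad and value of joint catch between 0.25 and 1.03 rad and contact force between the fingers and cap above 2 N and linear speed of cap below 0.02 m/s and angular speed of cap below 0.15 rad/s); the arm keeps its last pose, push and grip.
It fails at once if the cap is turned on towards its locked position (catch plate past 1.1 rad) (value of joint catch above 1.1 rad).
It fails at once if the tape measure is shifted by more than 20 mm (distance of tape_c from where it was at the start of the episode above 0.02 m).
It fails at once if the sanding block is shifted by more than 20 mm (distance of sander_c from where it was at the start of the episode above 0.02 m).
It fails at once if the try square is shifted by more than 20 mm (distance of square_c from where it was at the start of the episode above 0.02 m).
It fails at once if the pencil is shifted by more than 20 mm (distance of pencil_c from where it was at the start of the episode above 0.02 m).
It also fails if it takes over 59 s, if anything falls off the work surface, if the arm or the gripper's body presses on something with over 40 N, if the wrist force passes 120 N, or if a joint passes its speed limit or range.

## Working session

There is one attempt and no reset: what is moved stays moved. The work goes in short steps, Python scripts to look and compute and a tool call to move; the robot and the scene stay as the last step left them, time stands still between calls to the robot, and variables do not carry over. Pictures are saved under pics/ and viewed, at most 10 in all, crops included, and the job is handed in when it is done.

Besides the shell and the picture viewer there is one more tool, called by a JSON object that holds its "api" and its "payload", one argument or row to a line. apply_moves: Moves the arm, as the interface text tells. Its arguments: {"type":"object","properties":{"rows":{"type":"array","items":{"type":"array","items":{"type":"number"}}},"claw":{"type":"number"},"newtons":{"type":"number"}},"required":["rows"]}

```bash
mkdir -p pics; cat > h.py <<'E'
import numpy as np, cv2
from scipy.spatial.transform import Rotation as R
from bench import r
def att(f):
    a=np.array(f["attitude"],float)
    return a if a.shape==(3,3) else R.from_rotvec(a).as_matrix()
def ray(f,px):
    u=cv2.undistortPoints(np.array([[px]],float),np.array(f["intrinsics"],float),np.array(f["dist"],float))[0,0]
    d=att(f)@np.array([u[0],-u[1],-1.0]); return np.array(f["eye"],float),d/np.linalg.norm(d)
def atz(f,px,z):
    o,d=ray(f,px); return o+d*(z-o[2])/d[2]
def tri(l):
    A=np.zeros((3,3));b=np.zeros(3)
    for f,p in l:
        o,d=ray(f,p);M=np.eye(3)-np.outer(d,d);A+=M;b+=M@o
    return np.linalg.solve(A,b)
def proj(f,P):
    c=att(f).T@(np.array(P,float)-np.array(f["eye"])); c=np.array([c[0],-c[1],-c[2]])
    return cv2.projectPoints(c[None],np.zeros(3),np.zeros(3),np.array(f["intrinsics"],float),np.array(f["dist"],float))[0][0,0]
def save(f,n,crop=None,s=1):
    im=f["pixels"][:,:,::-1]
    if crop: x,y,w,h=crop; im=im[y:y+h,x:x+w]
    cv2.imwrite("pics/"+n,cv2.resize(im,None,fx=s,fy=s,interpolation=cv2.INTER_CUBIC))
E
python3 - <<'E'
from h import *
np.set_printoptions(precision=4,suppress=True)
o=r.get_obs();print({k:np.round(v,3) for k,v in o.items()})
F={n:r.grab_frame(n) for n in("scene","top")}
for n,f in F.items():
    save(f,n+"0.png");print(n,f["eye"],f["attitude"],f["intrinsics"][0][0])
    for t in("jig","socket","bar_center","cap_grip","cap_lugs","stand","tape_c","sander_c","square_c","pencil_c"):
        print(n,t,[(np.round(d["point"]),round(d["conf"],2)) for d in r.landmark_of(f,t)][:4])
E
```

```text
{'clock': np.float64(0.0), 'joints': array([ 1.06 ,  0.478,  0.022,  1.556, -0.011,  1.109, -0.083]), 'qvel': array([-0.001,  0.   ,  0.002,  0.003, -0.001,  0.   , -0.001]), 'tau': array([ -0.   , -59.645,   1.607, -28.119,   0.012,   0.009,   0.   ]), 'tcp_pos': array([ 0.264, -0.62 ,  0.23 ]), 'orientation': array([-3.076, -0.628,  0.001]), 'contact_force': array([ 0.38 , -0.492,  0.38 ]), 'moment': array([ 0.015, -0.052, -0.022]), 'gripper_force': np.float64(0.0), 'grip_width': np.float64(0.085)}
scene [-0.317   1.0198  0.6762] [ 0.5592 -1.2056 -1.9636] 498.0235006003955
scene jig [(array([371., 240.]), 0.97)]
scene socket [(array([371., 228.]), 0.56)]
scene bar_center [(array([422., 258.]), 0.62)]
scene cap_grip [(array([215., 276.]), 0.86), (array([270., 337.]), 0.73), (array([246., 297.]), 0.66), (array([332., 254.]), 0.6)]
scene cap_lugs [(array([332., 274.]), 0.93), (array([252., 318.]), 0.89), (array([217., 293.]), 0.71), (array([276., 353.]), 0.68)]
scene stand [(array([331., 278.]), 0.55)]
scene tape_c [(array([292., 235.]), 0.65)]
scene sander_c [(array([252., 262.]), 0.67)]
scene square_c [(array([344., 216.]), 0.87)]
scene pencil_c []
top [0.4903 0.3077 1.064 ] [ 0.0482 -0.1119 -1.5499] 466.6674315736368
top jig [(array([409., 232.]), 0.82)]
top socket [(array([415., 236.]), 0.78)]
top bar_center [(array([417., 321.]), 0.73)]
top cap_grip [(array([184., 218.]), 0.98), (array([185., 284.]), 0.95), (array([305., 276.]), 0.85), (array([166., 349.]), 0.66)]
top cap_lugs [(array([175., 347.]), 0.89), (array([189., 285.]), 0.56)]
top stand [(array([307., 275.]), 0.7)]
top tape_c [(array([322., 179.]), 0.84)]
top sander_c [(array([246., 201.]), 0.8)]
top square_c [(array([432., 155.]), 0.56)]
top pencil_c [(array([298., 354.]), 0.73)]
```

View pics/top0.png

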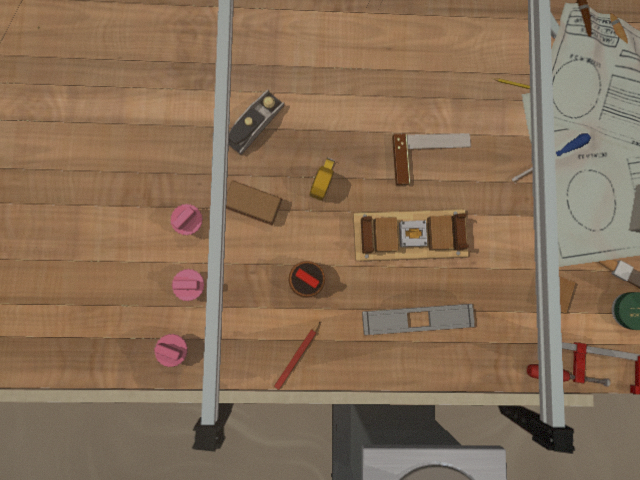

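View pics/scene0.png

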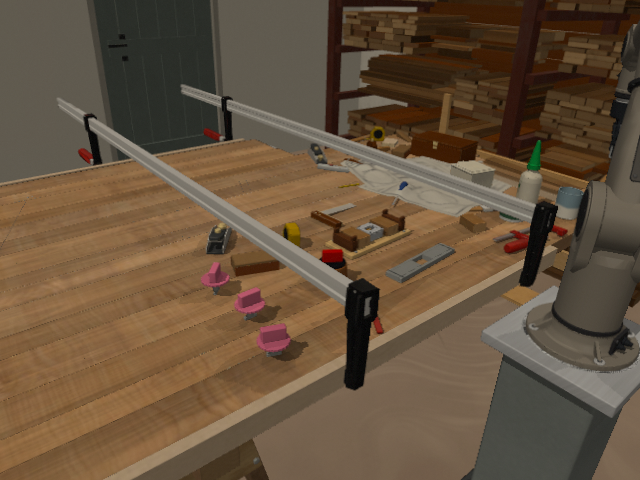

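The top picture shows these candidates for the cap: red wing with black flange in the stand at (306,279), and pink ones at (186,219), (187,285) and (170,350). By the description it is the red one at (306,279). The bar is at (418,320), the jig at (412,235), and the pencil lies in front at (298,355). In the scene picture the red cap is at (332,254), and the pink ones are behind the clamp bar.

```bash
python3 - <<'E'
from h import *
np.set_printoptions(precision=4,suppress=True)
f=r.grab_frame("top");g=r.grab_frame("scene")
save(f,"capcrop.png",(256,230,100,100),4)
print(f["pixels"][270:290:4,296:318:4].tolist()[2])
bt=r.landmark_of(f,"bar_center")[0]["point"];bs=r.landmark_of(g,"bar_center")[0]["point"]
print("bar tri",tri([(f,bt),(g,bs)]),atz(f,bt,.007))
print("jig",tri([(f,r.landmark_of(f,"socket")[0]["point"]),(g,r.landmark_of(g,"socket")[0]["point"])]))
cs=[d["point"] for d in r.landmark_of(g,"cap_grip") if abs(d["point"][0]-332)<12][0]
ct=[d["point"] for d in r.landmark_of(f,"cap_grip") if abs(d["point"][0]-305)<12][0]
print("cap",tri([(f,ct),(g,cs)]),atz(f,ct,.071))
def rect(m,z):
    c=cv2.findContours(m.astype(np.uint8),0,2)[0];c=max(c,key=cv2.contourArea)[:,0]
    w=np.array([atz(f,p,z)[:2] for p in c.astype(float)],np.float32);return cv2.minAreaRect(w)
print("bar",rect(r.outline_of(f,"bar_center")[0]["pixels"],.014))
print("jig",rect(r.outline_of(f,"jig")[0]["pixels"],.014))
p=f["pixels"].astype(int);m=(p[...,0]>140)&(p[...,1]<50)&(p[...,2]<60);m[:255]=0;m[300:]=0;m[:,:280]=0;m[:,330:]=0
print("wing",m.sum(),rect(m,.086))
for t in("tape_c","sander_c","square_c","pencil_c"):
    d=r.landmark_of(f,t); print(t,atz(f,d[0]["point"],.02) if d else 0)
E
```

```text
[[47, 34, 27], [128, 34, 30], [166, 45, 31], [164, 40, 28], [160, 38, 25], [58, 30, 19]]
bar tri [0.4283 0.0336 0.0023] [0.4299 0.0362 0.007 ]
jig [0.6188 0.0509 0.0374]
cap [0.5206 0.2845 0.0658] [0.5173 0.281  0.071 ]
bar ((0.43155065178871155, 0.0363704115152359), (0.056085675954818726, 0.25094178318977356), 5.367864608764648)
jig ((0.622090756893158, 0.0535740926861763), (0.11088959127664566, 0.2599743902683258), 3.588317632675171)
wing 165 ((0.5177417993545532, 0.28945741057395935), (0.04814111813902855, 0.014467655681073666), 57.42808532714844)
tape_c [0.7491 0.2556 0.02  ]
sander_c [0.6869 0.4332 0.02  ]
square_c [0.8025 0.0062 0.02  ]
pencil_c [0.3544 0.3075 0.02  ]
```

View pics/capcrop.png

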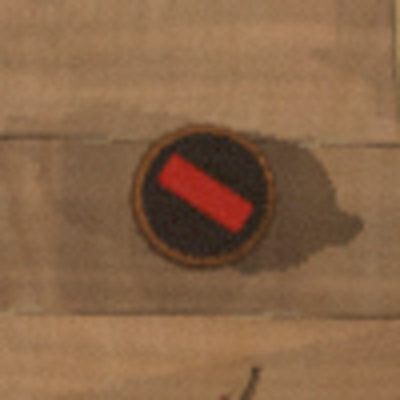

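The crop shows the red wing on a black flange in the stand, at top pixel (306,279), so the choice is confirmed. Next I plan the approach.

```bash
cat >> h.py <<'E'
def go(P,deg,o=None):
    "units for a move to P with tool y at yaw deg (mod 180, nearest), tool down; o=(pos,rotvec) start"
    s=r.get_obs(); p,rv=(s["tcp_pos"],s["orientation"]) if o is None else o
    R0=R.from_rotvec(rv)
    best=None
    for k in(0,180,-180):
        t=np.radians(deg+k);c,n=np.cos(t),np.sin(t)
        R1=R.from_matrix(np.array([[-n,c,0],[c,n,0],[0,0,-1]]))
        w=(R0.inv()*R1).as_rotvec()
        if best is None or np.linalg.norm(w)<np.linalg.norm(best[0]): best=(w,R1)
    w,R1=best; d=R0.inv().apply(np.array(P)-p)
    print("shift",np.round(d/.25,4).tolist(),"turn",np.round(w/(np.pi/2),4).tolist(),"rows",round(max(np.linalg.norm(d)/.0625,np.degrees(np.linalg.norm(w))/10.7),1))
    return np.array(P),R1.as_rotvec()
E
python3 - <<'E'
from h import *
a=go((.41,-.40,.30),-30);a=go((.47,-.18,.30),-10,a);a=go((.45,.03,.27),5,a)
E
```

```text
shift [0.8815, -0.5853, -0.2747] turn [0.0, 0.0, -0.4102] rows 4.4
shift [0.8821, -0.2322, 0.0] turn [-0.0, -0.0, -0.2222] rows 3.6
shift [0.8133, -0.2246, 0.12] turn [0.0, 0.0, -0.1667] rows 3.4
```

{"api": "apply_moves", "payload": {
  "rows": [
    [0.44, -0.29, -0.28, 0, 0, -0.2],
    [0.88, -0.585, -0.28, 0, 0, -0.41],
    [0.88, -0.585, -0.28, 0, 0, -0.41],
    [0.88, -0.585, -0.28, 0, 0, -0.41],
    [0.88, -0.585, -0.28, 0, 0, -0.41]
  ],
  "claw": 1
}}

```text
clock: 2.42
tcp_pos: [0.4126, -0.3964, 0.3026]
orientation: [2.715, 1.579, 0.003]
contact_force: [1.0, 0.5, 0.0]
grip_width: 0.0854
gripper_force: 0.0
```

{"api": "apply_moves", "payload": {
  "rows": [
    [0.88, -0.23, 0, 0, 0, -0.22],
    [0.88, -0.23, 0, 0, 0, -0.22],
    [0.88, -0.23, 0, 0, 0, -0.22],
    [0.88, -0.23, 0, 0, 0, -0.22]
  ]
}}

```text
clock: 2.92
tcp_pos: [0.4706, -0.1777, 0.3017]
orientation: [2.407, 2.018, 0.001]
contact_force: [-0.1, 0.1, 0.5]
grip_width: 0.0853
gripper_force: 0.0
```

{"api": "apply_moves", "payload": {
  "rows": [
    [0.81, -0.22, 0.12, 0, 0, -0.17],
    [0.81, -0.22, 0.12, 0, 0, -0.17],
    [0.81, -0.22, 0.12, 0, 0, -0.17],
    [0.81, -0.22, 0.12, 0, 0, -0.17],
    [0.81, -0.22, 0.12, 0, 0, -0.17]
  ]
}}

```text
clock: 3.55
tcp_pos: [0.4514, 0.0301, 0.2714]
orientation: [2.116, 2.322, 0.0]
contact_force: [-0.0, -1.2, 0.1]
grip_width: 0.0853
gripper_force: 0.0
```

```bash
python3 - <<'E'
from h import *
np.set_printoptions(precision=4,suppress=True)
f=r.grab_frame("wrist");save(f,"w1.png");print(f["eye"],r.get_obs()["tcp_pos"])
for t in("bar_center","socket","jig"):
    print(t,[(np.round(d["point"],1),round(d["conf"],2),atz(f,d["point"],{"bar_center":.007,"socket":.042,"jig":0}[t])) for d in r.landmark_of(f,t)][:3])
E
```

```text
[0.4446 0.1    0.4124] [0.4518 0.0283 0.2715]
bar_center [(array([292.9, 194.4]), 0.89, array([0.4274, 0.0386, 0.007 ]))]
socket [(array([469. , 199.2]), 0.65, array([0.6222, 0.057 , 0.042 ]))]
jig [(array([453. , 195.9]), 0.94, array([0.6217, 0.0542, 0.    ]))]
```

View pics/w1.png

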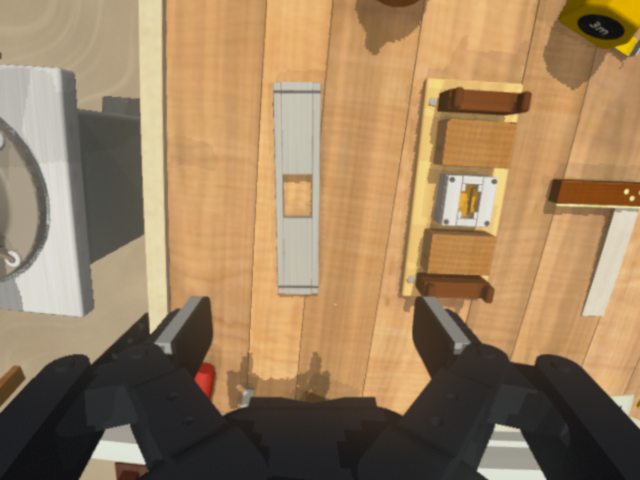

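The wrist picture shows the bar at (298,190), its slot at (298,196), the jig's socket at (469,200) and the try square at (600,230). I refine from this view.

```bash
cat >> h.py <<'E'
def wrect(f,m,z,hull=False):
    c=cv2.findContours(m.astype(np.uint8),0,1)[0];c=max(c,key=cv2.contourArea)[:,0].astype(float)
    w=np.array([atz(f,p,z)[:2] for p in c],np.float32);(x,y),s,a=cv2.minAreaRect(w)
    if s[0]>s[1]: a-=90;s=s[::-1]
    return np.round([x,y,*s],4),round(a,2)
def measure(f,only=("bar","jig","sock")):
    if "bar" in only:
        for d in r.outline_of(f,"bar_center")[:1]: 
            print("bar",wrect(f,d["pixels"],.014))
            c,h=cv2.findContours(d["pixels"].astype(np.uint8),cv2.RETR_CCOMP,1)
            for k in range(len(c)):
                if h[0][k][3]>=0 and cv2.contourArea(c[k])>100:
                    w=np.array([atz(f,p,.014)[:2] for p in c[k][:,0].astype(float)],np.float32);print(" hole",cv2.minAreaRect(w))
    if "jig" in only:
        for d in r.outline_of(f,"jig")[:1]: print("jig",wrect(f,d["pixels"],.014))
    for t,z in(("socket",.042),("bar_center",.007)):
        print(t,[np.round(atz(f,d["point"],z),4) for d in r.landmark_of(f,t)][:2])
E
python3 - <<'E'
from h import *
measure(r.grab_frame("wrist")); measure(r.grab_frame("top"))
print("to above jig/bar mid view");a=go((.53,-.04,.27),4)
E
```

```text
bar (array([0.4327, 0.0385, 0.052 , 0.2468]), 5.19)
 hole ((0.432608425617218, 0.040206439793109894), (0.03552468121051788, 0.05138208717107773), 4.8706746101379395)
jig (array([0.6262, 0.0528, 0.1247, 0.2628]), 3.01)
socket [array([0.6227, 0.0571, 0.042 ])]
bar_center [array([0.431 , 0.0374, 0.007 ])]
bar (array([0.4324, 0.0387, 0.0541, 0.2438]), 5.49)
 hole ((0.4329417645931244, 0.0379621796309948), (0.03907136246562004, 0.05258743464946747), 5.1395344734191895)
jig (array([0.6221, 0.0538, 0.1102, 0.2598]), 3.18)
socket [array([0.617 , 0.0532, 0.042 ])]
bar_center [array([0.4273, 0.0362, 0.007 ])]
to above jig/bar mid view
shift [-0.2987, 0.2876, 0.0052] turn [0.0, 0.0, 0.0119] rows 1.7
```

{"api": "apply_moves", "payload": {
  "rows": [
    [-0.3, 0.29, 0, 0, 0, 0.012],
    [-0.3, 0.29, 0, 0, 0, 0.012],
    [-0.3, 0.29, 0, 0, 0, 0.012]
  ]
}}

```text
clock: 4.62
tcp_pos: [0.5322, -0.0429, 0.2707]
orientation: [-2.147, -2.293, -0.0]
contact_force: [-1.1, 0.4, -0.0]
grip_width: 0.0857
gripper_force: 0.0
```

```bash
cat >> h.py <<'E'
def holepx(f):
    d=r.outline_of(f,"bar_center")[0]["pixels"].astype(np.uint8)
    c,h=cv2.findContours(d,cv2.RETR_CCOMP,1)
    k=max([i for i in range(len(c)) if h[0][i][3]>=0],key=lambda i:cv2.contourArea(c[i]))
    return np.array(cv2.minAreaRect(c[k])[0])
def sockpx(f,guess,rad=.034):
    "grey-white socket plate rect centre, near world guess at z .042"
    p=cv2.cvtColor(f["pixels"],cv2.COLOR_RGB2HSV);m=((p[...,1]<45)&(p[...,2]>130)).astype(np.uint8)
    q=np.zeros_like(m);g=proj(f,guess);s=int(np.linalg.norm(proj(f,np.add(guess,(rad*1.35,0,0)))-g))
    cv2.circle(q,tuple(int(v) for v in g),s,1,-1);m=cv2.morphologyEx(m&q,cv2.MORPH_OPEN,np.ones((2,2)))
    n=cv2.convexHull(np.argwhere(m)[:,::-1].astype(np.int32))[:,0].astype(float)
    w=np.array([atz(f,x,.042)[:2] for x in n],np.float32);return cv2.minAreaRect(w)
E
python3 - <<'E'
from h import *
f=r.grab_frame("wrist");save(f,"w2.png");t=r.grab_frame("top")
measure(f)
ht,hf=holepx(t),holepx(f);print("bar tri w2-top",tri([(f,hf),(t,ht)]))
st,sf=[r.landmark_of(x,"socket")[0]["point"] for x in(t,f)];print("sock tri",tri([(f,sf),(t,st)]))
for x in(f,t): print("plate",sockpx(x,(.622,.055,.042)))
a=go((.4325,.0385,.12),5.2)
E
```

```text
bar (array([0.4342, 0.0378, 0.0557, 0.25  ]), 5.17)
 hole ((0.43515413999557495, 0.03702426329255104), (0.03359052166342735, 0.051449257880449295), 3.4682466983795166)
jig (array([0.6232, 0.0518, 0.1125, 0.2537]), 3.35)
socket [array([0.623 , 0.0527, 0.042 ])]
bar_center [array([0.4295, 0.0386, 0.007 ])]Traceback (most recent call last):
  File "<stdin>", line 4, in <module>
  File "h.py", line 55, in holepx
    d=r.outline_of(f,"bar_center")[0]["pixels"].astype(np.uint8)
      ~~~~~~~~~~~~~~~~~~~~~~~~~~~~^^^
IndexError: list index out of range
```

View pics/w2.png

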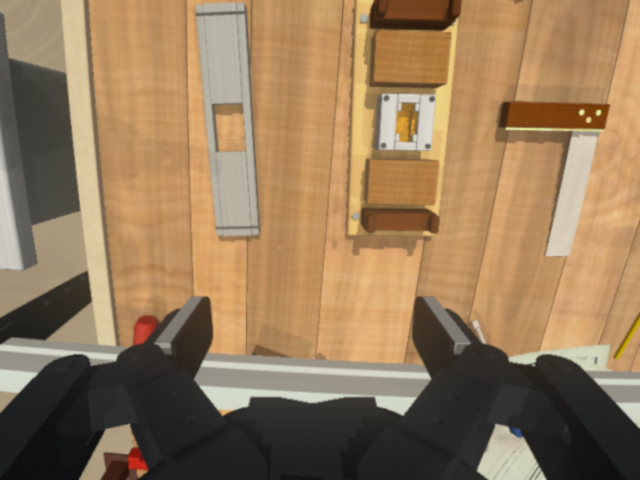

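The second wrist picture shows the bar's slot at (229,127) and the socket at (407,122). I compute the heights with two retained views and the move to the bar.

```bash
python3 - <<'E'
from h import *
np.set_printoptions(precision=4,suppress=True)
f=r.grab_frame("wrist");t=r.grab_frame("top")
for x in(f,t): print("plate",sockpx(x,(.622,.055,.042)))
st,sf=[r.landmark_of(x,"socket")[0]["point"] for x in(t,f)];print("sock tri",tri([(f,sf),(t,st)]))
bt,bf=[r.landmark_of(x,"bar_center")[0]["point"] for x in(t,f)];print("bar tri",tri([(f,bf),(t,bt)]))
a=go((.433,.0385,.10),5.2);a=go((.433,.0385,.005),5.2,a)
E
```

```text
plate ((0.6240638494491577, 0.05337882786989212), (0.05525588616728783, 0.05494668334722519), 3.247138500213623)
plate ((0.6207507252693176, 0.05025922507047653), (0.053848996758461, 0.05435129255056381), 1.2093698978424072)
sock tri [0.6148 0.0559 0.0664]
bar tri [0.4349 0.0369 0.016 ]
shift [0.3411, -0.3674, 0.6855] turn [0.0001, 0.0001, -0.0133] rows 3.4
shift [0.0, -0.0, 0.38] turn [0.0, 0.0, 0.0] rows 1.5
```

{"api": "apply_moves", "payload": {
  "rows": [
    [0.34, -0.367, 0.4, 0, 0, -0.013],
    [0.341, -0.367, 0.5, 0, 0, -0.013],
    [0.341, -0.367, 0.7, 0, 0, -0.013],
    [0.341, -0.367, 0.8, 0, 0, -0.013],
    [0.341, -0.367, 0.8, 0, 0, -0.013]
  ],
  "newtons": 50
}}

```text
clock: 5.9
tcp_pos: [0.4296, 0.0386, 0.0688]
orientation: [-2.112, -2.318, 0.009]
contact_force: [0.2, -0.4, 0.5]
grip_width: 0.0854
gripper_force: 0.0
```

```bash
python3 - <<'E'
from h import *
a=go((.433,.0385,-.002),5.2)
E
```

```text
shift [-0.0015, 0.0159, 0.283] turn [-0.0052, -0.0001, 0.0012] rows 1.1
```

{"api": "apply_moves", "payload": {
  "rows": [
    [0, 0.012, 0.14, -0.005, 0, 0],
    [0, 0.012, 0.24, -0.005, 0, 0],
    [0, 0.012, 0.283, -0.005, 0, 0],
    [0, 0.012, 0.283, -0.005, 0, 0],
    [0, 0.012, 0.283, -0.005, 0, 0]
  ]
}}

```text
clock: 6.52
tcp_pos: [0.4374, 0.0387, 0.0018]
orientation: [2.115, 2.314, 0.012]
contact_force: [-1.0, -0.5, 0.3]
grip_width: 0.0858
gripper_force: 0.0
```

{"api": "apply_moves", "payload": {
  "rows": [
    [0, 0, 0, 0, 0, 0],
    [0, 0, 0, 0, 0, 0],
    [0, 0, 0, 0, 0, 0],
    [0, 0, 0, 0, 0, 0]
  ],
  "claw": 0,
  "newtons": 50
}}

```text
clock: 7.02
tcp_pos: [0.4361, 0.0385, 0.0012]
orientation: [2.115, 2.315, 0.008]
contact_force: [-2.5, -0.9, 10.5]
grip_width: 0.0506
gripper_force: 50.5
```

{"api": "apply_moves", "payload": {
  "rows": [
    [0, 0, -0.1, 0, 0, 0],
    [0, 0, -0.3, 0, 0, 0],
    [0, 0, -0.54, 0, 0, 0],
    [0, 0, -0.54, 0, 0, 0],
    [0, 0, -0.54, 0, 0, 0]
  ]
}}

```text
clock: 7.65
tcp_pos: [0.4343, 0.038, 0.1349]
orientation: [2.116, 2.315, 0.007]
contact_force: [-0.2, -0.4, -4.1]
grip_width: 0.0506
gripper_force: 55.3
```

```bash
python3 - <<'E'
from h import *
np.set_printoptions(precision=4,suppress=True)
s=r.get_obs();print(s["tcp_pos"],s["grip_width"],s["gripper_force"],s["contact_force"])
a=go((.6228,.0528,.135),3.2)
E
```

```text
[0.4343 0.038  0.1349] 0.050617934504350745 55.34310758113861 [-0.1673 -0.443  -4.073 ]
shift [-0.0088, 0.7563, 0.0049] turn [0.0044, 0.0003, 0.0216] rows 3.0
```

{"api": "apply_moves", "payload": {
  "rows": [
    [0, 0.15, -0.1, 0.004, 0, 0.01],
    [0, 0.35, -0.2, 0.004, 0, 0.02],
    [0, 0.35, -0.2, 0.004, 0, 0.022],
    [0, 0.35, -0.2, 0.004, 0, 0.022],
    [0, 0.35, -0.2, 0.004, 0, 0.022]
  ]
}}

```text
clock: 8.28
tcp_pos: [0.5198, 0.0462, 0.1844]
orientation: [-2.157, -2.282, 0.003]
contact_force: [-0.2, 0.3, -3.4]
grip_width: 0.0507
gripper_force: 55.3
```

```bash
python3 - <<'E'
from h import *
np.set_printoptions(precision=4,suppress=True)
s=r.get_obs();T=s["tcp_pos"];print(T,s["orientation"])
f=r.grab_frame("wrist");save(f,"w3.png")
print("plate",sockpx(f,(.6228,.053,.042)),[atz(f,d["point"],.042) for d in r.landmark_of(f,"socket")][:1])
for d in r.outline_of(f,"jig")[:1]: print("jig",wrect(f,d["pixels"],.014))
for d in r.outline_of(f,"bar_center")[:1]: print("bar@z",wrect(f,d["pixels"],T[2]+.014))
for d in r.landmark_of(f,"bar_center")[:1]: print("bar lm",atz(f,d["point"],T[2]+.007))
E
```

```text
[0.5198 0.0462 0.1844] [-2.1571 -2.282   0.0031]
plate ((0.6229051947593689, 0.05500427633523941), (0.05679897591471672, 0.057205602526664734), 3.472537040710449) [array([0.6239, 0.0528, 0.042 ])]
jig (array([0.6315, 0.0518, 0.1047, 0.2634]), 2.6)
bar@z (array([0.5174, 0.0829, 0.051 , 0.1585]), 3.26)
```

View pics/w3.png

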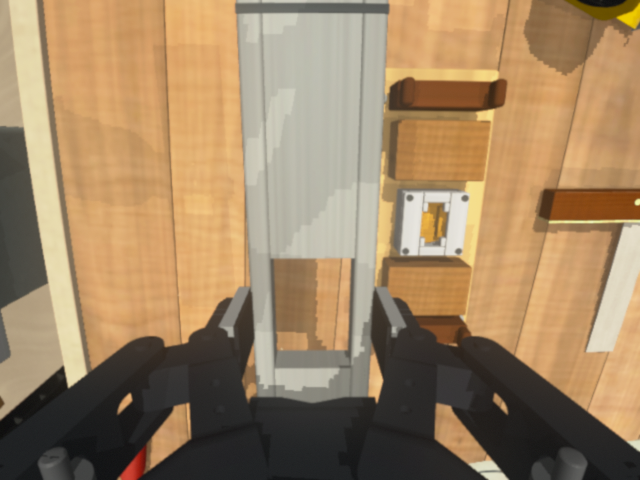

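The picture shows the bar held level, its slot's top edges at rows 258 and 367 about column 312, and the socket at (433,223).

```bash
python3 - <<'E'
from h import *
np.set_printoptions(precision=4,suppress=True)
f=r.grab_frame("wrist");T=r.get_obs()["tcp_pos"];z=T[2]+.0128
A=atz(f,(312,258),z);B=atz(f,(314,367),z);print(T,A,B,(A+B)/2,(A+B)/2-T,np.linalg.norm(A-B))
L=atz(f,(246,200),z);Q=atz(f,(383,200),z);print(L,Q,(L+Q)/2)
print(sockpx(f,(.6228,.053,.042))[0], proj(f,(.623,.0535,.042)))
a=go((.6228,.0535,.12),3.2)
E
```

```text
[0.5216 0.0464 0.1862] [0.5195 0.0725 0.199 ] [0.5232 0.0219 0.199 ] [0.5214 0.0472 0.199 ] [-0.0002  0.0008  0.0128] 0.050699142525870565
[0.4934 0.0942 0.199 ] [0.5451 0.0971 0.199 ] [0.5192 0.0956 0.199 ]
(0.6229562163352966, 0.05505548417568207) [430.4192 225.6297]
shift [0.006, 0.4055, 0.2653] turn [0.0009, 0.0, -0.0002] rows 1.9
```

{"api": "apply_moves", "payload": {
  "rows": [
    [0.003, 0.2, 0.05, 0, 0, 0],
    [0.006, 0.405, 0.1, 0, 0, 0],
    [0.006, 0.405, 0.265, 0, 0, 0],
    [0.006, 0.405, 0.265, 0, 0, 0],
    [0.006, 0.405, 0.265, 0, 0, 0]
  ]
}}

```text
clock: 9.2
tcp_pos: [0.623, 0.0538, 0.1212]
orientation: [2.158, 2.282, 0.003]
contact_force: [0.3, 0.1, -2.9]
grip_width: 0.0503
gripper_force: 55.3
```

```bash
python3 - <<'E'
from h import *
np.set_printoptions(precision=4,suppress=True)
s=r.get_obs();print(s["tcp_pos"],s["contact_force"])
a=go((.6230,.0535,.070),3.2);a=go((.6230,.0535,.0485),3.2)
E
```

```text
[0.623  0.0538 0.1212] [ 0.2817  0.0824 -2.8931]
shift [-0.0012, -0.0005, 0.205] turn [0.0014, -0.0002, 0.0] rows 0.8
shift [-0.0012, -0.0007, 0.291] turn [0.0014, -0.0002, 0.0] rows 1.2
```

{"api": "apply_moves", "payload": {
  "rows": [
    [0, 0, 0.12, 0.001, 0, 0],
    [0, 0, 0.2, 0.001, 0, 0],
    [0, 0, 0.25, 0.001, 0, 0],
    [0, 0, 0.288, 0.001, 0, 0],
    [0, 0, 0.288, 0.001, 0, 0]
  ]
}}

```text
clock: 9.82
tcp_pos: [0.6234, 0.0538, 0.0483]
orientation: [2.159, 2.282, 0.001]
contact_force: [0.3, 0.5, -3.8]
grip_width: 0.0503
gripper_force: 55.3
```

{"api": "apply_moves", "payload": {
  "rows": [
    [0, 0, 0.006, 0, 0, 0],
    [0, 0, 0.006, 0, 0, 0]
  ]
}}

```text
clock: 10.07
tcp_pos: [0.6236, 0.0538, 0.0476]
orientation: [2.158, 2.282, 0.001]
contact_force: [-2.0, 0.1, 3.7]
grip_width: 0.0506
gripper_force: 56.0
```

{"api": "apply_moves", "payload": {
  "rows": [
    [0, 0, 0, 0, 0, 0],
    [0, 0, 0, 0, 0, 0],
    [0, 0, 0, 0, 0, 0],
    [0, 0, 0, 0, 0, 0]
  ],
  "claw": 1
}}

```text
clock: 10.58
tcp_pos: [0.6231, 0.0537, 0.0466]
orientation: [-2.159, -2.282, -0.0]
contact_force: [0.2, 0.2, 0.1]
grip_width: 0.085
gripper_force: 0.0
```

{"api": "apply_moves", "payload": {
  "rows": [
    [0, 0, -0.2, 0, 0, 0],
    [0, 0, -0.5, 0, 0, 0],
    [0, 0, -0.7, 0, 0, 0],
    [-0.4, 0, -0.84, 0, 0, 0],
    [-0.4, 0, -0.84, 0, 0, 0]
  ]
}}

```text
clock: 11.2
tcp_pos: [0.6291, -0.0487, 0.2585]
orientation: [2.158, 2.279, 0.001]
contact_force: [1.0, -0.0, -0.1]
grip_width: 0.0853
gripper_force: 0.0
```

```bash
python3 - <<'E'
from h import *
np.set_printoptions(precision=4,suppress=True)
s=r.get_obs();print(s["tcp_pos"],s["contact_force"])
f=r.grab_frame("wrist");save(f,"w4.png")
for d in r.outline_of(f,"bar_center")[:1]:
    print("bar",wrect(f,d["pixels"],.060))
    c,h=cv2.findContours(d["pixels"].astype(np.uint8),cv2.RETR_CCOMP,1)
    for k in range(len(c)):
        if h[0][k][3]>=0 and cv2.contourArea(c[k])>100:
            print("hole",cv2.minAreaRect(np.array([atz(f,p,.06)[:2] for p in c[k][:,0].astype(float)],np.float32)))
for d in r.outline_of(f,"jig")[:1]: print("jig",wrect(f,d["pixels"],.014))
print([atz(f,d["point"],.053) for d in r.landmark_of(f,"bar_center")][:1],[atz(f,d["point"],.042) for d in r.landmark_of(f,"socket")][:1])
E
```

```text
[ 0.6291 -0.0487  0.2585] [ 0.9564 -0.0409 -0.0955]
bar (array([0.6243, 0.0362, 0.0521, 0.2136]), 3.17)
hole ((0.6233044862747192, 0.05162104219198227), (0.03481689840555191, 0.05242212116718292), 3.0550377368927)
jig (array([0.6662, 0.0453, 0.027 , 0.2331]), 3.39)
[] [array([0.625 , 0.0537, 0.042 ])]
```

View pics/w4.png

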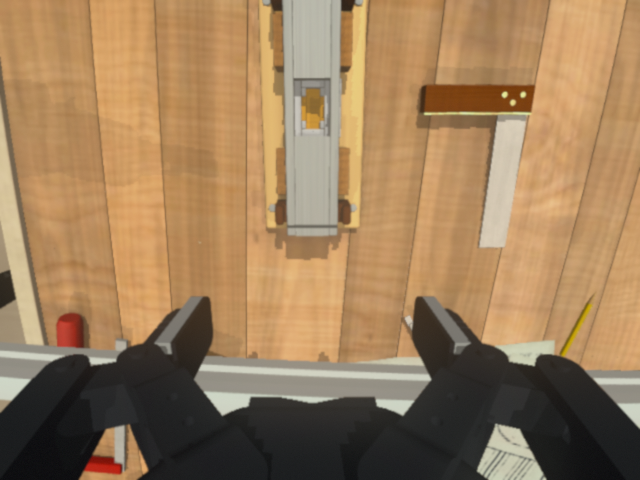

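The bar lies between the ears. Its slot is around (312,107) with the socket visible in it, its near end is at (312,236), and the board edge is at (272,228)-(357,228). I check the numbers and plan the look at the cap.

```bash
python3 - <<'E'
from h import *
np.set_printoptions(precision=4,suppress=True)
f=r.grab_frame("wrist")
n=np.array([-np.sin(np.radians(3.2)),np.cos(np.radians(3.2))])
e=atz(f,(312,236),.06)[:2];print("bar end->ctr",e,e+n*.125)
b=(atz(f,(268,228),.014)+atz(f,(359,228),.014))[:2]/2;print("board edge->ctr",b,b+n*.13)
p=f["pixels"].astype(int);m=(p[...,0]>120)&(p[...,0]-p[...,2]>90);q=np.zeros_like(m);q[85:130,300:327]=m[85:130,300:327]
print("brass",q.sum(),wrect(f,q,.034),np.argwhere(q).min(0),np.argwhere(q).max(0))
a=go((.62,.12,.25),-30)
a=go((.50,.22,.25),-32.6+0,a)
E
```

```text
bar end->ctr [ 0.629  -0.0673] [0.622  0.0575]
board edge->ctr [ 0.6309 -0.0701] [0.6236 0.0597]
brass 493 (array([0.6237, 0.0555, 0.0213, 0.0344]), 3.17) [ 93 303] [129 324]
shift [0.6593, 0.0049, 0.0256] turn [-0.0006, -0.0006, 0.3699] rows 3.1
shift [0.1064, -0.6157, 0.0] turn [-0.0, -0.0, 0.0289] rows 2.5
```

```bash
python3 - <<'E'
from h import *
a=go((.627,-.018,.17),3.2)
E
```

```text
shift [0.1062, 0.0013, 0.345] turn [-0.0004, -0.0007, 0.0011] rows 1.4
```

{"api": "apply_moves", "payload": {
  "rows": [
    [0.106, 0, 0.17, 0, 0, 0.001],
    [0.106, 0, 0.345, 0, 0, 0.001],
    [0.106, 0, 0.345, 0, 0, 0.001],
    [0.106, 0, 0.345, 0, 0, 0.001]
  ]
}}

```text
clock: 12.0
tcp_pos: [0.628, -0.019, 0.1717]
orientation: [2.159, 2.281, 0.002]
contact_force: [-0.1, 0.5, 0.2]
grip_width: 0.0856
gripper_force: 0.0
```

```bash
python3 - <<'E'
from h import *
np.set_printoptions(precision=4,suppress=True)
f=r.grab_frame("wrist");print(r.get_obs()["tcp_pos"],f["eye"])
g=proj(f,(.623,.0535,.05));print(g)
x,y=int(g[0])-75,int(g[1])-75;y=max(y,0);print("crop",x,y);save(f,"w5.png",(x,y,150,150),4)
np.save("w5.npy",f["pixels"]);import pickle;pickle.dump({k:f[k] for k in("intrinsics","dist","eye","attitude")},open("w5.pkl","wb"))
E
```

```text
[ 0.6284 -0.0192  0.1723] [0.6236 0.0511 0.3127]
[311.0036 139.3829]
crop 236 64
```

View pics/w5.png

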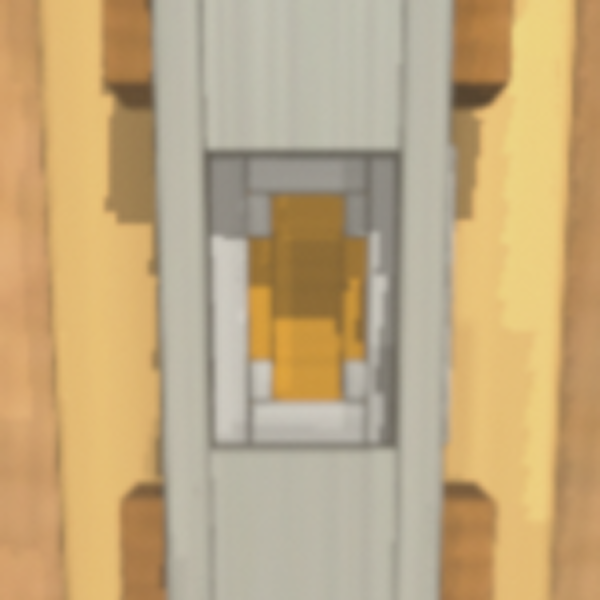

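The crop shows the socket slot centred at crop (307,297), which is pixel (312.8,138.2). The bar's slot is centred at crop (302.5,299), which is pixel (311.6,138.8).

```bash
python3 - <<'E'
from h import *
import pickle
np.set_printoptions(precision=4,suppress=True)
f=pickle.load(open("w5.pkl","rb"))
P=lambda x,y,z:atz(f,(236+x/4,64+y/4),z)
s=P(307,297,.042);b=P(302.5,299,.06);print("sock",s,"bar",b,"sock-bar",s-b)
print("len",np.linalg.norm(P(307,192,.042)-P(307,401,.042)),np.linalg.norm(P(302,152,.06)-P(302,446,.06)),np.linalg.norm(P(248,297,.042)-P(366,297,.042)))
print("yaw", [np.degrees(np.arctan2(*-(P(u1,600,.06)-P(u0,0,.06))[:2]))+0 for u0,u1 in((152,168),(457,441))])
a=go((.60,.12,.25),-16);a=go((.545,.227,.25),-32.6,a)
E
```

```text
sock [0.6243 0.0545 0.042 ] bar [0.6234 0.0539 0.06  ] sock-bar [ 0.0008  0.0006 -0.018 ]
len 0.03846444795062177 0.05058071771529808 0.022484341681999025
yaw [np.float64(-3.177481989638934), np.float64(-3.035904399079412)]
shift [0.5623, -0.0824, -0.3107] turn [0.0018, -0.0005, 0.2124] rows 2.6
shift [0.3508, -0.3295, -0.0] turn [0.0, 0.0, 0.1844] rows 1.9
```

```bash
python3 - <<'E'
from h import *
a=go((.57,.09,.24),-15);a=go((.48,.224,.22),-32.6,a)
E
```

```text
shift [0.449, -0.2088, -0.2711] turn [0.0018, -0.0005, 0.2013] rows 2.3
shift [0.4246, -0.4865, 0.08] turn [0.0, 0.0, 0.1956] rows 2.6
```

{"api": "apply_moves", "payload": {
  "rows": [
    [0.15, -0.07, -0.27, 0, 0, 0.1],
    [0.45, -0.21, -0.27, 0, 0, 0.2],
    [0.45, -0.21, -0.27, 0, 0, 0.2],
    [0.45, -0.21, -0.27, 0, 0, 0.2]
  ]
}}

```text
clock: 12.55
tcp_pos: [0.5687, 0.0932, 0.241]
orientation: [2.484, 1.92, 0.007]
contact_force: [-0.1, 0.0, -0.9]
grip_width: 0.0855
gripper_force: 0.0
```

{"api": "apply_moves", "payload": {
  "rows": [
    [0.42, -0.49, 0.08, 0, 0, 0.195],
    [0.42, -0.49, 0.08, 0, 0, 0.195],
    [0.42, -0.49, 0.08, 0, 0, 0.195],
    [0.42, -0.49, 0.08, 0, 0, 0.195]
  ]
}}

```text
clock: 13.05
tcp_pos: [0.4764, 0.2251, 0.219]
orientation: [-2.75, -1.518, -0.003]
contact_force: [0.4, -0.8, 0.5]
grip_width: 0.0857
gripper_force: 0.0
```

```bash
cat >> h.py <<'E'
def wing(f,guess,z,rad=60):
    p=f["pixels"].astype(int);m=(p[...,0]>110)&(p[...,0]>3*p[...,1])&(p[...,0]>2.5*p[...,2])
    g=proj(f,guess);q=np.zeros(m.shape,np.uint8);cv2.circle(q,(int(g[0]),int(g[1])),rad,1,-1)
    return wrect(f,m&(q>0),z),(m&(q>0))
E
python3 - <<'E'
from h import *
np.set_printoptions(precision=4,suppress=True)
f=r.grab_frame("wrist");s=r.get_obs();print(s["tcp_pos"],s["orientation"],f["eye"])
w,m=wing(f,(.518,.287,.071),.086);print(w,m.sum())
g=proj(f,(.518,.287,.071));print(g)
L=r.landmark_of(f,"cap_grip");print([(d["point"],atz(f,d["point"],.071)) for d in L][:2])
t=r.grab_frame("scene");
for d in r.landmark_of(t,"cap_grip"):
    if abs(d["point"][0]-332)<12: print("tri",tri([(f,L[0]["point"]),(t,d["point"])]))
x,y=max(int(g[0])-100,0),max(int(g[1])-100,0);print(x,y);save(f,"w6.png",(x,y,200,200),3)
E
```

```text
[0.4779 0.2231 0.2189] [2.7522 1.514  0.0028] [0.5136 0.2843 0.3601]
(array([0.5179, 0.2917, 0.0171, 0.0503]), -31.78) 1557
[315.013  137.3703]
[([308.5, 131.6], array([0.5159, 0.2936, 0.071 ]))]
tri [0.5173 0.2954 0.063 ]
215 37
```

View pics/w6.png

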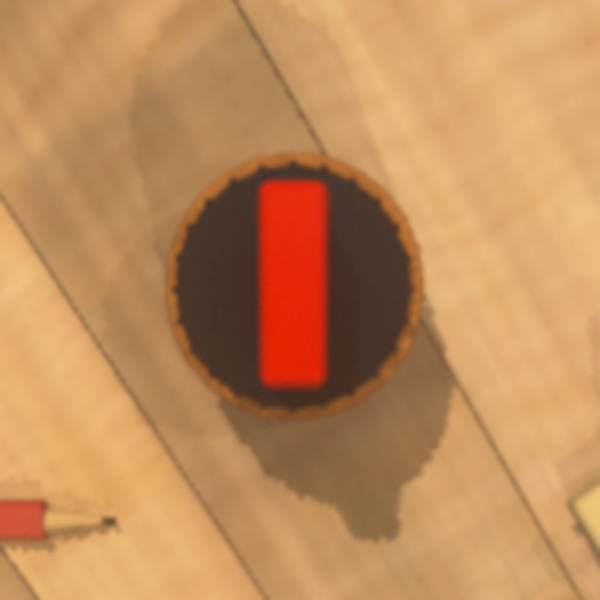

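The crop shows the red wing upright at crop (293,283), pixel (312.7,131.3), parallel to the tool's x. Next I line up over it.

```bash
python3 - <<'E'
from h import *
a=go((.518,.2914,.12),-32.2);a=go((.518,.2914,.0595),-32.2,a)
E
```

```text
shift [0.3212, -0.0207, 0.3938] turn [0.0007, -0.0004, -0.0049] rows 2.0
shift [0.0, -0.0, 0.242] turn [0.0, 0.0, 0.0] rows 1.0
```

{"api": "apply_moves", "payload": {
  "rows": [
    [0.2, -0.015, 0.1, 0, 0, -0.004],
    [0.321, -0.021, 0.25, 0, 0, -0.004],
    [0.321, -0.021, 0.394, 0, 0, -0.004],
    [0.321, -0.021, 0.394, 0, 0, -0.004],
    [0.321, -0.021, 0.394, 0, 0, -0.004]
  ]
}}

```text
clock: 13.88
tcp_pos: [0.5173, 0.2926, 0.1207]
orientation: [2.75, 1.518, 0.003]
contact_force: [0.2, -0.3, 0.2]
grip_width: 0.0855
gripper_force: 0.0
```

```bash
python3 - <<'E'
from h import *
print(r.get_obs()["tcp_pos"])
a=go((.518,.2914,.0595),-32.2)
E
```

```text
[0.5172509  0.29256408 0.12074102]
shift [-0.0027, 0.0048, 0.245] turn [0.0006, -0.0008, -0.0] rows 1.0
```

{"api": "apply_moves", "payload": {
  "rows": [
    [-0.002, 0.003, 0.1, 0, 0, 0],
    [-0.002, 0.003, 0.2, 0, 0, 0],
    [-0.002, 0.003, 0.245, 0, 0, 0],
    [-0.002, 0.003, 0.245, 0, 0, 0]
  ]
}}

```text
clock: 14.38
tcp_pos: [0.5168, 0.2923, 0.0589]
orientation: [2.749, 1.52, 0.001]
contact_force: [1.1, 0.0, -0.9]
grip_width: 0.0854
gripper_force: 0.0
```

{"api": "apply_moves", "payload": {
  "rows": [
    [0, 0, 0, 0, 0, 0],
    [0, 0, 0, 0, 0, 0],
    [0, 0, 0, 0, 0, 0],
    [0, 0, 0, 0, 0, 0],
    [0, 0, 0, 0, 0, 0]
  ],
  "claw": 0,
  "newtons": 80
}}

```text
clock: 15.0
tcp_pos: [0.5166, 0.2926, 0.0587]
orientation: [-2.749, -1.521, -0.001]
contact_force: [-0.5, -0.9, 5.4]
grip_width: 0.0168
gripper_force: 78.3
```

{"api": "apply_moves", "payload": {
  "rows": [
    [0, 0, -0.08, 0, 0, 0],
    [0, 0, -0.22, 0, 0, 0],
    [0, 0, -0.42, 0, 0, 0],
    [0, 0, -0.42, 0, 0, 0]
  ]
}}

```text
clock: 15.5
tcp_pos: [0.5184, 0.2944, 0.1682]
orientation: [-2.748, -1.521, -0.013]
contact_force: [0.8, 0.1, -1.3]
grip_width: 0.0172
gripper_force: 78.3
```

```bash
python3 - <<'E'
from h import *
np.set_printoptions(precision=4,suppress=True)
s=r.get_obs();print(s["tcp_pos"],s["gripper_force"],s["contact_force"])
f=r.grab_frame("wrist");T=s["tcp_pos"]
w,m=wing(f,T+[0,0,.0123],T[2]+.0273,90);print(w,m.sum())
a=go((.575,.16,.165),-12);a=go((.6241,.0544,.165),3.1,a)
E
```

```text
[0.5184 0.2944 0.1682] 78.3041775226593 [ 0.78    0.1433 -1.338 ]
(array([0.5214, 0.2998, 0.0173, 0.0565]), -32.19) 5968
shift [-0.3286, 0.4789, 0.0026] turn [0.0017, -0.0023, -0.2233] rows 2.3
shift [-0.3723, 0.2799, 0.0] turn [0.0, 0.0, -0.1678] rows 1.9
```

```bash
python3 - <<'E'
from h import *
np.set_printoptions(precision=4,suppress=True)
f=r.grab_frame("wrist");T=r.get_obs()["tcp_pos"];R0=R.from_rotvec(r.get_obs()["orientation"])
w,m=wing(f,T+[0,0,.0123],T[2]+.0273,120);yx=np.argwhere(m);print(w,yx.min(0),yx.max(0))
c=int(np.median(yx[:,1]));P=f["pixels"]
for y in range(yx[:,0].min()-8,min(yx[:,0].max()+14,479),4):
    q=R0.inv().apply(atz(f,(c,y),T[2]+.0273)-T);print(y,P[y,c].tolist(),m[y].sum(),np.round(q[0]*1000,1))
E
```

```text
(array([0.5198, 0.2978, 0.0175, 0.0575]), -32.18) [248 288] [384 336]
240 [70, 47, 38] 0 38.3
244 [70, 47, 39] 0 36.8
248 [145, 36, 22] 31 35.3
252 [172, 31, 12] 39 33.8
256 [172, 29, 9] 41 32.3
260 [177, 31, 13] 43 30.8
264 [178, 30, 10] 45 29.3
268 [203, 27, 3] 46 27.8
272 [236, 22, 0] 47 26.2
276 [233, 19, 0] 49 24.7
280 [240, 21, 0] 49 23.1
284 [244, 20, 0] 47 21.5
288 [243, 17, 0] 46 20.0
292 [243, 20, 0] 46 18.4
296 [243, 16, 0] 47 16.7
300 [244, 18, 0] 47 15.1
304 [244, 20, 0] 47 13.5
308 [244, 18, 0] 45 11.8
312 [244, 19, 0] 44 10.2
316 [237, 19, 0] 44 8.5
320 [235, 19, 0] 44 6.8
324 [235, 17, 0] 44 5.1
328 [235, 18, 0] 43 3.4
332 [235, 17, 0] 43 1.7
336 [235, 19, 0] 43 -0.1
340 [235, 18, 0] 43 -1.8
344 [235, 16, 0] 42 -3.6
348 [230, 19, 0] 42 -5.4
352 [175, 24, 13] 42 -7.2
356 [169, 23, 8] 42 -9.0
360 [170, 27, 13] 42 -10.8
364 [171, 27, 15] 44 -12.7
368 [170, 27, 17] 44 -14.5
372 [171, 28, 14] 41 -16.4
376 [171, 28, 13] 41 -18.3
380 [171, 29, 14] 39 -20.2
384 [167, 36, 21] 32 -22.2
388 [241, 192, 122] 0 -24.1
392 [240, 191, 123] 0 -26.1
396 [239, 190, 121] 0 -28.1
```

{"api": "apply_moves", "payload": {
  "rows": [
    [-0.15, 0.22, 0, 0, 0, -0.1],
    [-0.33, 0.48, 0, 0.001, -0.002, -0.22],
    [-0.33, 0.48, 0, 0.001, -0.002, -0.22],
    [-0.33, 0.48, 0, 0.001, -0.002, -0.22]
  ]
}}

```text
clock: 16.1
tcp_pos: [0.574, 0.1557, 0.1614]
orientation: [-2.451, -1.965, 0.011]
contact_force: [-0.6, 1.2, -1.2]
grip_width: 0.0169
gripper_force: 78.4
```

```bash
python3 - <<'E'
from h import *
print(r.get_obs()["tcp_pos"])
a=go((.6241,.0529,.14),3.1)
E
```

```text
[0.57395527 0.15565283 0.16138068]
shift [-0.3572, 0.2855, 0.086] turn [-0.0034, 0.0027, -0.174] rows 1.9
```

{"api": "apply_moves", "payload": {
  "rows": [
    [-0.18, 0.14, 0.02, 0, 0, -0.09],
    [-0.357, 0.285, 0.086, -0.003, 0.003, -0.174],
    [-0.357, 0.285, 0.086, -0.003, 0.003, -0.174],
    [-0.357, 0.285, 0.086, -0.003, 0.003, -0.174],
    [-0.357, 0.285, 0.086, -0.003, 0.003, -0.174]
  ]
}}

```text
clock: 16.73
tcp_pos: [0.6239, 0.0592, 0.1419]
orientation: [-2.151, -2.289, -0.006]
contact_force: [-0.5, -0.7, -0.7]
grip_width: 0.0169
gripper_force: 78.4
```

```bash
python3 - <<'E'
from h import *
print(r.get_obs()["tcp_pos"])
a=go((.6241,.0529,.12),3.1)
f=r.grab_frame("wrist");s=r.get_obs();T=s["tcp_pos"];R0=R.from_rotvec(s["orientation"])
w,m=wing(f,T+[0,0,.0123],T[2]+.0273,120);yx=np.argwhere(m);c=int(np.median(yx[:,1]));P=f["pixels"]
print(w);print([(y,int(P[y,c,0]),round(R0.inv().apply(atz(f,(c,y),T[2]+.0273)-T)[0]*1000,1)) for y in (*range(258,280,2),*range(376,394,2))])
t=r.grab_frame("top");print(wing(t,T+[0,0,.0123],T[2]+.0273,25)[0],T)
E
```

```text
[0.62390062 0.05923239 0.14187286]
shift [-0.0256, -0.001, 0.0874] turn [0.0014, -0.002, 0.0051] rows 0.4
(array([0.623 , 0.0657, 0.0169, 0.0566]), 3.03)
[(258, 178, np.float64(31.5)), (260, 179, np.float64(30.7)), (262, 179, np.float64(30.0)), (264, 180, np.float64(29.3)), (266, 184, np.float64(28.5)), (268, 207, np.float64(27.7)), (270, 230, np.float64(27.0)), (272, 236, np.float64(26.2)), (274, 235, np.float64(25.5)), (276, 234, np.float64(24.7)), (278, 233, np.float64(23.9)), (376, 243, np.float64(-17.6)), (378, 243, np.float64(-18.5)), (380, 243, np.float64(-19.5)), (382, 242, np.float64(-20.4)), (384, 220, np.float64(-21.4)), (386, 158, np.float64(-22.3)), (388, 150, np.float64(-23.3)), (390, 150, np.float64(-24.2)), (392, 136, np.float64(-25.2))]
(array([0.6213, 0.0731, 0.0138, 0.0216]), 1.32) [0.62407068 0.05889473 0.14203689]
```

{"api": "apply_moves", "payload": {
  "rows": [
    [-0.027, 0, 0.04, 0.001, -0.002, 0.003],
    [-0.027, 0, 0.08, 0.001, -0.002, 0.003],
    [-0.027, 0, 0.08, 0.001, -0.002, 0.003],
    [-0.027, 0, 0.08, 0.001, -0.002, 0.003]
  ]
}}

```text
clock: 17.32
tcp_pos: [0.6251, 0.0498, 0.1216]
orientation: [2.16, 2.28, -0.0]
contact_force: [-0.0, -0.7, -1.9]
grip_width: 0.0168
gripper_force: 78.4
```

```bash
python3 - <<'E'
from h import *
s=r.get_obs();print(s["tcp_pos"],s["contact_force"])
a=go((.6241,.0524,.0687),3.1)
E
```

```text
[0.62509813 0.04981235 0.12161727] [-0.04803372 -0.66782738 -1.89560409]
shift [0.0107, -0.0036, 0.2117] turn [0.0005, 0.0005, 0.0] rows 0.8
```

{"api": "apply_moves", "payload": {
  "rows": [
    [0.0107, -0.003, 0.03, 0, 0, 0],
    [0.0107, -0.003, 0.06, 0, 0, 0],
    [0.0107, -0.003, 0.06, 0, 0, 0],
    [0.0107, -0.003, 0.06, 0, 0, 0]
  ]
}}

```text
clock: 17.82
tcp_pos: [0.6243, 0.0523, 0.1067]
orientation: [2.16, 2.28, -0.0]
contact_force: [0.4, -0.6, -1.0]
grip_width: 0.017
gripper_force: 78.4
```

```bash
python3 - <<'E'
from h import *
np.set_printoptions(precision=4,suppress=True)
s=r.get_obs();print(s["tcp_pos"],s["contact_force"])
a=go((.6241,.0524,.0687),3.1)
f=r.grab_frame("wrist");T=r.get_obs()["tcp_pos"];w,m=wing(f,T+[0,0,.0123],T[2]+.0273,120);yx=np.argwhere(m);c=int(np.median(yx[:,1]));P=f["pixels"]
e=[atz(f,(c,y),T[2]+.0273) for y in(268,385)];print(T,w,e,sum(e)/2)
save(f,"w7.png")
E
```

```text
[0.6243 0.0523 0.1067] [ 0.3826 -0.5582 -0.9623]
shift [0.0008, -0.0009, 0.152] turn [0.0006, 0.0007, -0.0001] rows 0.6
[0.6244 0.0523 0.1069] (array([0.6235, 0.0588, 0.0169, 0.0567]), 2.59) [array([0.6224, 0.0797, 0.1342]), array([0.6251, 0.0301, 0.1342])] [0.6237 0.0549 0.1342]
```

View pics/w7.png

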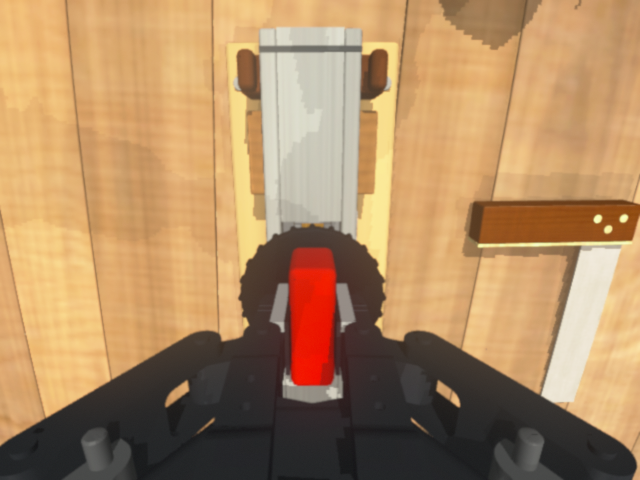

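The picture shows the cap upright over the bar, the wing at (312,315) lined up with the bar, and the bar lying square between the ears. The way down is clear.

{"api": "apply_moves", "payload": {
  "rows": [
    [0, 0, 0.03, 0, 0, 0],
    [0, 0, 0.06, 0, 0, 0],
    [0, 0, 0.085, 0, 0, 0],
    [0, 0, 0.11, 0, 0, 0]
  ]
}}

```text
clock: 18.38
tcp_pos: [0.6242, 0.0522, 0.0786]
orientation: [2.16, 2.28, -0.0]
contact_force: [-0.2, -0.1, -1.8]
grip_width: 0.0167
gripper_force: 78.4
```

{"api": "apply_moves", "payload": {
  "rows": [
    [0, 0, 0.016, 0, 0, 0],
    [0, 0, 0.03, 0, 0, 0],
    [0, 0, 0.039, 0, 0, 0],
    [0, 0, 0.039, 0, 0, 0]
  ]
}}

```text
clock: 18.88
tcp_pos: [0.6244, 0.0523, 0.0695]
orientation: [2.159, 2.28, 0.0]
contact_force: [-0.7, 0.2, -1.8]
grip_width: 0.017
gripper_force: 78.4
```

{"api": "apply_moves", "payload": {
  "rows": [
    [0, 0, 0.004, 0, 0, 0],
    [0, 0, 0.007, 0, 0, 0],
    [0, 0, 0.007, 0, 0, 0]
  ]
}}

```text
clock: 19.25
tcp_pos: [0.6245, 0.0522, 0.0692]
orientation: [2.159, 2.279, 0.0]
contact_force: [-4.5, -1.2, 8.6]
grip_width: 0.0165
gripper_force: 80.1
```

{"api": "apply_moves", "payload": {
  "rows": [
    [0.0001, -0.0006, 0, 0, 0, 0.05],
    [0.0002, -0.0012, 0, 0, 0, 0.1],
    [0.0004, -0.0019, 0, 0, 0, 0.15],
    [0.0005, -0.0025, 0, 0, 0, 0.2],
    [0.0006, -0.003, 0, 0, 0, 0.25]
  ]
}}

```text
clock: 19.88
tcp_pos: [0.6241, 0.0532, 0.0692]
orientation: [2.564, 1.812, 0.003]
contact_force: [-2.1, 0.7, 7.1]
grip_width: 0.0164
gripper_force: 79.7
```

{"api": "apply_moves", "payload": {
  "rows": [
    [0.0001, -0.0006, 0, 0, 0, 0.05],
    [0.0002, -0.0012, 0, 0, 0, 0.1],
    [0.0004, -0.0019, 0, 0, 0, 0.15],
    [0.0005, -0.0025, 0, 0, 0, 0.2],
    [0.0006, -0.003, 0, 0, 0, 0.255]
  ]
}}

```text
clock: 20.5
tcp_pos: [0.6236, 0.0534, 0.0692]
orientation: [2.873, 1.266, 0.004]
contact_force: [-2.3, 0.3, 6.2]
grip_width: 0.0167
gripper_force: 79.6
```

{"api": "apply_moves", "payload": {
  "rows": [
    [0, 0, 0, 0, 0, 0],
    [0, 0, 0, 0, 0, 0],
    [0, 0, 0, 0, 0, 0]
  ]
}}

```text
clock: 20.88
tcp_pos: [0.6235, 0.0534, 0.0692]
orientation: [2.872, 1.269, 0.004]
contact_force: [-2.6, 0.4, 7.7]
grip_width: 0.0168
gripper_force: 79.6
```

```bash
python3 - <<'E'
from h import *
np.set_printoptions(precision=4,suppress=True)
s=r.get_obs();T=s["tcp_pos"];q=R.from_rotvec(s["orientation"]).as_matrix();print(T,s["contact_force"],s["moment"],s["gripper_force"],"toolyaw",np.degrees(np.arctan2(q[1,1],q[0,1])),q[2])
f=r.grab_frame("wrist");w,m=wing(f,T+[0,0,.0123],T[2]+.0273,120);yx=np.argwhere(m);P=f["pixels"]
c=int(np.median(yx[:,1]));col=P[:,c,0].astype(int);print(w);print([(y,col[y]) for y in range(256,276,2)],[(y,col[y]) for y in range(378,394,2)])
e=[atz(f,(c,y),T[2]+.0273) for y in(268,385)];print(sum(e)/2)
d=r.outline_of(f,"bar_center")
if d: print("bar",wrect(f,d[0]["pixels"],.06))
t=r.grab_frame("top");print("top",wing(t,(.624,.054,.081),.096,25)[0])
d=r.outline_of(t,"bar_center")
if d: print("bar",wrect(t,d[0]["pixels"],.06))
E
```

```text
[0.6235 0.0534 0.0692] [-2.6409  0.383   7.6816] [ 0.0624  0.4991 -0.0202] 79.61093544960022 toolyaw -42.33256836270855 [ 0.0015  0.0024 -1.    ]
(array([0.6275, 0.0581, 0.017 , 0.0564]), -41.83)
[(256, np.int64(176)), (258, np.int64(176)), (260, np.int64(176)), (262, np.int64(177)), (264, np.int64(177)), (266, np.int64(180)), (268, np.int64(203)), (270, np.int64(229)), (272, np.int64(238)), (274, np.int64(237))] [(378, np.int64(171)), (380, np.int64(170)), (382, np.int64(170)), (384, np.int64(166)), (386, np.int64(225)), (388, np.int64(236)), (390, np.int64(202)), (392, np.int64(187))]
[0.625  0.0553 0.0965]
bar (array([0.6207, 0.126 , 0.0534, 0.1038]), 3.49)
top (array([0.635 , 0.0689, 0.0107, 0.0172]), 89.76)
bar (array([0.617 , 0.1299, 0.0523, 0.096 ]), 3.1)
```

```bash
python3 -c "from bench import r; print(r.hand_in())"
```

```text
the job is handed in; nothing more can be done
None
```

The bar lies across both supports, centred over the socket. The cap is seated through its slot, turned about 45° clockwise and held still in the gripper at about 80 N; I handed the job in at about 21 s, with no verdict returned.

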